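# Pin a sign bracket and its packing plate to the assembly block

### The job

A flat packing plate already lies on the wooden assembly block, over its bore. Lay the angle bracket that has the large hole (not the one with the small hole) flat on the packing plate, flange upwards, with its hole over the other two, then take the headed pin out of its stand and pass it down through bracket, plate and block until its collar rests on the bracket. Let go of everything.

Things in the scene. Friction and masses are not known exactly. Their poses are not given: they have to be found in the camera images.
- block: Light wooden assembly block fixed to the table, 130 (x) x 110 (y) x 50 mm high, with a vertical through bore of 36 mm diameter at the centre of its top and a screw head near each corner. Origin: centre of the underside, on the bore's axis; z up, so the bore's mouth is 50 mm above it.
- packing: Loose flat aluminium plate, 110 (x) x 80 (y) x 8 mm, 0.25 kg, with a 36 mm hole at its centre; it lies on the block with its hole within about 6 mm of the bore's axis and may stay as it lies. Origin: centre of the underside, on the hole's axis; z up.
- bracket: Steel angle bracket, 0.25 kg, on the table left or right of the block (its twin on the other side has a 10 mm hole). Foot plate 100 (x) x 70 (y) x 8 mm with 36 mm hole; upright flange on its +x edge, x = 47 to 55 mm, 70 mm wide (y), top 50 mm above the underside: grip it. Origin: hole's axis, underside; z up. Plate runs x = -45 to 55. Flange starts toward the robot. May end pointing any way.
- pin: Pin, 0.16 kg, upright in a fixed plywood stand (80 x 80 x 70 mm high, hole 26 mm). Steel shank 18 mm diameter, 60 mm long, chamfered foot; collar 56 mm diameter, 8 mm thick; on it a black round grip, 24 mm diameter, 40 mm tall. Origin: on the axis at the collar's underside (starts 70 mm above the table): foot 60 mm below, grip 8 to 48 mm above; z up.
Mind the look-alikes: they are no part of the job. Leave any purple or red look-alike of the pin alone.

How it is judged:
On the way:
1. the bracket with the large hole lies flat on the packing plate on the block, its hole over the bore (horizontal distance between bracket and block below 0.02 m and z of bracket in the frame of block between 0.052 and 0.064 m and angle between bracket's own z axis and vertical below 0.15 rad), for 0.2 s.
At the end, for the whole second after the job is handed in: Packing plate on the block and large-holed bracket flat on the plate, flange up, both holes within 20 mm of the bore's axis; pin through all three, upright within 10 degrees, within 15 mm of the axis, its collar down on the bracket (7 mm); all at rest (all of step 1 and horizontal distance between packing and block below 0.02 m and z of packing in the frame of block between 0.045 and 0.056 m and horizontal distance between pin and block below 0.015 m and z of pin in the frame of block between 0.06 and 0.073 m and angle between pin's own z axis and vertical below 0.17 rad and linear speed of each of bracket, pin below 0.03 m/s); the robot touches nothing.
It also fails if it takes over 64 s, if anything falls off the work surface, if the arm or the gripper's body presses on something with over 40 N, if the wrist force passes 120 N, or if a joint passes its speed limit or range.

### The arm

A 6-joint arm with a two-finger parallel gripper is mounted at the origin on a cart in front of the work surface, level with it; the furniture and walls round the work are solid. World frame = base frame: x ahead of the robot, y to its left, z up, the work surface at z = 0. Lengths are in m, angles in rad, forces in N, time in s.
With the tool pointing down it reaches from about 0.3 to 0.775 m from the base axis. Payload 14.6 kg.
Tool frame: the origin (TCP) lies on the centre line of the jaws, within the pads' length; the fingertips stand 19 mm ahead of it and the grasp point (between the pads) is the TCP; z points along the fingers, x is the direction in which the jaws open and shut, and the axes are right-handed (so a half turn about z gives the same grasp; the last joint's range is limited). The gripper opens to 94 mm and grips with 3 to 60 N. Pads are 16 mm wide; open, the fingers measure 119 mm over their backs; the gripper's body (75 mm by 177 mm) begins 78 mm behind the grasp point.
Start: joints at [1.169, 0.3, 1.521, -0, 1.321, -0.067], TCP at [0.181, 0.519, 0.224] pointing down, gripper open.
Joint ranges: [-3.03, 3.03], [-0.79, 2.21], [0.23, 2.52], [-1.04, 4.18], [0, 3.07], [-2.55, 2.55]. Speed limits (rad/s): [2.22, 2.22, 2.57, 3.14, 3.14, 3.14].

### API

Orientations are given as [roll, pitch, yaw] about the fixed x, y, z axes, in that order (R = Rz(yaw) Ry(pitch) Rx(roll)).
In Python, from station import ctrl, imaging gives the robot as it stands.
- The arm moves only by the shell command python3 -m handwheel 'ROWS' [OPENING] [FORCE]. ROWS is JSON, a list that holds one entry, the list of rows, each a list of 4 numbers: the shift along the tool's x, y, z in m, then the turn about the tool's z in rad. A call has 1 to 10 rows; each row shifts and turns the pose as measured when the row begins, along the tool's axes as they then stand; what a row does not reach is not made up. A row lasts 1/10 s, in which the tool goes at most 50 mm and 8.59 degrees, less where a joint would pass 70% of its speed; a pose out of reach is approached as far as the arm can. A call is refused whole if a number of a shift passes 0.05 or a number of a turn 0.15, either way. A call with a gripper value outside its range is refused whole. OPENING is the finger opening in m, from 0 to 0.094, set as the call begins (- or left out, the last holds). The fingers move at their own pace and stop on an object; FORCE is the grip in N (left out, the last holds). Time passes only in rows, so rows that do not move let the fingers close. It gives the time, the measured TCP pose, the force and the opening at its end, in the units of the state.
- ctrl.get_obs(): the state, without advancing time (a new reading comes with each control period).
- imaging.camera(name): name is "side" or "top"; returns the picture (400x640x3 uint8, red, green, blue); there is no depth.
- imaging.camera_model(name): a dict with "camera_matrix" (3x3 intrinsics, pixels), "position" and "attitude" of the camera in the world. Camera axes: x right, y up, looking along -z (the intrinsics and any distortion apply to the point x, -y, -z); pixel columns grow to the right and rows downward; lengths in m; the calibration is good to about 2 mm. A picture is of the moment at which its call begins. camera_model takes no time and is no camera call.
- ctrl.hand_in(): hands the job in, once; it reports no verdict.
The state is a dict: "time_s": time; "qpos": joint angles; "joint_vel": joint speeds; "tau": joint torques, N m; "ee_pos": TCP position; "eef_rot": TCP orientation; "force": force on the tool from outside, world axes, zero at the start; "moment": the same for the moment, N m; "grip_width": finger opening in m.
Only numpy, scipy, OpenCV 4.12 (cv2) and the standard library are available. Lean on these libraries where they do the work, as an engineer would, in place of code of your own. Each camera call takes 0.05 s, during which the arm holds its last target. There are 200 camera calls.

## Working session

There is one attempt and no reset: what is moved stays moved. The work goes in short steps, Python scripts to look and compute and a shell command to move; the robot and the scene stay as the last step left them, time stands still between calls to the robot, and variables do not carry over. Pictures are saved under pics/ and viewed, about 8 in all and at most 12, crops included, and the job is handed in when it is done.

```bash
mkdir -p pics; ls
python3 - <<'E'
from station import ctrl, imaging
import cv2,numpy as np
print(ctrl.get_obs())
for n in("top","side"):
    im=imaging.camera(n); cv2.imwrite(f"pics/{n}0.png",im[:,:,::-1]); print(n,imaging.camera_model(n))
E
```

```text
pics
{'time_s': 0.0, 'qpos': array([ 1.16940920e+00,  3.00470380e-01,  1.52156064e+00,  1.40217618e-05,
        1.32068332e+00, -6.66103052e-02]), 'joint_vel': array([ 3.06281304e-05, -1.57263494e-03, -1.32156388e-03, -2.45033947e-03,
       -9.08923828e-04,  1.22868826e-03]), 'tau': array([ 2.70893288e-04, -5.31813419e+01, -3.52739561e+01,  7.08399201e-02,
        2.43681780e-02, -1.29455289e-04]), 'ee_pos': array([0.18062251, 0.51925344, 0.22389536]), 'eef_rot': array([-3.14150444e+00,  1.11829760e-03,  1.23601607e+00]), 'force': array([-0.46812988,  0.35495605,  0.50014851]), 'moment': array([ 0.01520725, -0.00055638,  0.06657101]), 'grip_width': 0.0936239357217669}
top {'camera_matrix': array([[387.52422378,   0.        , 314.67065532],
       [  0.        , 387.52422378, 200.13830836],
       [  0.        ,   0.        ,   1.        ]]), 'position': array([5.11647179e-01, 8.77854671e-04, 9.75094790e-01]), 'attitude': array([ 0.07898247,  0.00710069, -1.58854072])}
side {'camera_matrix': array([[487.8776663 ,   0.        , 318.44342521],
       [  0.        , 487.8776663 , 200.97922475],
       [  0.        ,   0.        ,   1.        ]]), 'position': array([ 0.44942692, -1.03968242,  0.96863583]), 'attitude': array([ 0.87537644,  0.0175375 , -0.1533952 ])}
```

View pics/top0.png

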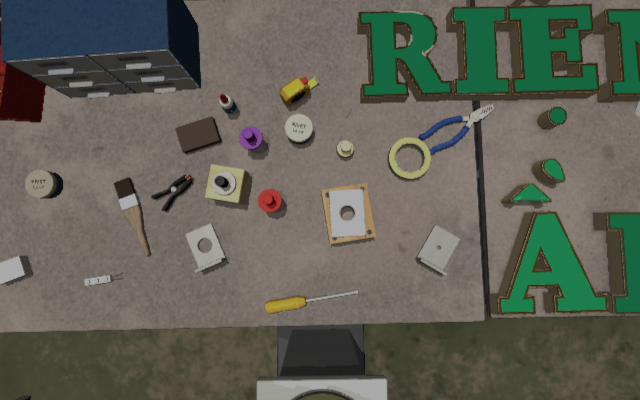

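View pics/side0.png

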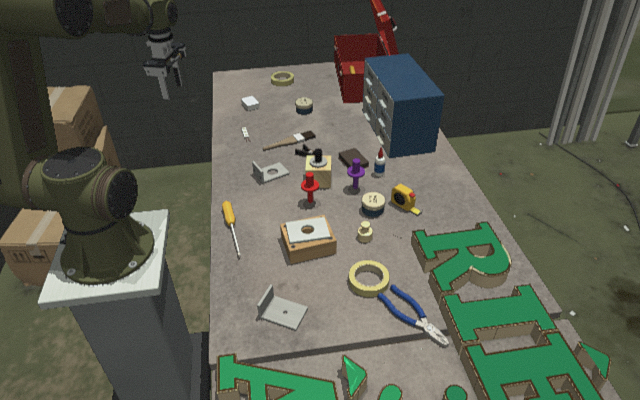

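Top view: the brackets are at (206,247), with a large hole, and at (438,248), with a small one. The former fits. There are three pins: black-gripped in a stand (222,183), purple (251,138) and red (270,200). The black one in the plywood stand fits. I'll confirm in an enlarged crop and measure.

```bash
cat > h.py <<'E'
from station import ctrl, imaging
import cv2,numpy as np
from scipy.spatial.transform import Rotation as R
def ray(n,uv):
    m=imaging.camera_model(n);K=m["camera_matrix"]
    d=np.linalg.inv(K)@np.array([uv[0],uv[1],1.]); d=d*[1,-1,-1]
    return m["position"],R.from_euler("xyz",m["attitude"]).apply(d)
def onz(n,uv,z):
    p,d=ray(n,uv); return p+d*(z-p[2])/d[2]
def proj(n,X):
    m=imaging.camera_model(n); c=R.from_euler("xyz",m["attitude"]).inv().apply(np.array(X)-m["position"])*[1,-1,-1]
    q=m["camera_matrix"]@c; return q[:2]/q[2]
E
python3 - <<'E'
from h import *
im=cv2.imread("pics/top0.png")
c=cv2.resize(im[155:275,180:380],None,fx=4,fy=4,interpolation=cv2.INTER_CUBIC); cv2.imwrite("pics/crop1.png",c)
for n,uv,z in [("bracket",(206,247),.008),("plate",(347.5,213),.058),("gripTop",(220.5,182),.118)]: print(n,onz("top",uv,z))
E
```

```text
bracket [0.476465   0.27842534 0.008     ]
plate [ 0.5523906  -0.07103244  0.058     ]
gripTop [0.62401183 0.21508673 0.118     ]
```

View pics/crop1.png

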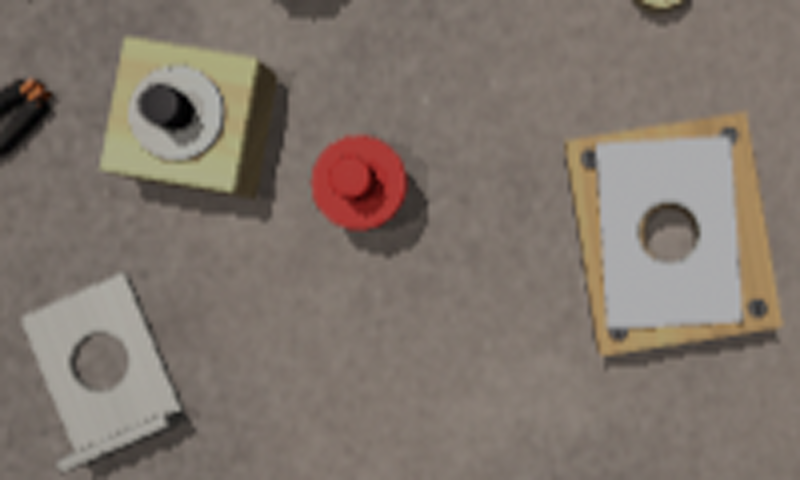

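The crop confirms the large-holed bracket (crop 100,361), the white-collared black-grip pin in its stand (crop 176,112), and the block with the plate (crop 669,233). Next: precise positions.

```bash
cat > m.py <<'E'
from h import *
f=lambda c:((np.array(c)+.5)/4-.5)+[180,155]
P=lambda c,z:onz("top",f(c),z)
r=lambda v:np.round(v,4)
b=[P(c,.05) for c in[(568,142),(745,113),(780,326),(605,355)]]
s=[P(c,.05) for c in[(588,158),(730,132),(757,307),(618,332)]]
p=[P(c,.058) for c in[(597,143),(732,136),(743,322),(607,328)]]
print("block",r(np.mean(b,0)),r(np.mean(s,0)),"plate",r(np.mean(p,0)),"hole",r(P((669,233),.058)))
e=b[1]-b[2]; e2=b[0]-b[1]; print("block size",np.linalg.norm(e),np.linalg.norm(e2),"yaw",np.degrees(np.arctan2(e[1],e[0])))
print("collar",r(P((176,112),.078)),"griptop",r(P((159,104),.118)))
c1,c2=P((22,318),.008),P((124,273),.008); h=P((100,361),.008)
print("bracket hole",r(h),"far corners",r(c1),r(c2),np.linalg.norm(c1-c2))
d=c1-c2; print("yaw(+x) from edge",np.degrees(np.arctan2(d[1],d[0]))+90-180 ,"from hole",np.degrees(np.arctan2(*( h-(c1+c2)/2)[[1,0]])))
f1,f2=P((60,466),.05),P((183,415),.05); print("flange outer top?",r(f1),r(f2),np.linalg.norm(f1-f2), "dist",np.linalg.norm(((f1+f2)/2-h)[:2]))
# side view
g=cv2.imread("pics/side0.png")
cv2.imwrite("pics/crop2.png",cv2.resize(g[140:270,240:370],None,fx=4.6,fy=4.6,interpolation=cv2.INTER_CUBIC))
yaw=np.arctan2(*(h-(c1+c2)/2)[[1,0]]); ux=np.array([np.cos(yaw),np.sin(yaw)]);uy=np.array([-ux[1],ux[0]])
for x,y,z in[(-.045,.035,.008),(-.045,-.035,.008),(.047,.035,.05),(.047,-.035,.05),(.055,.035,.05),(.055,-.035,.05),(0,0,.008)]:
    X=[*(h[:2]+x*ux+y*uy),z]; t=proj("top",X); print((x,y,z),"topcrop",np.round((t-[180,155]+.5)*4-.5),"side",np.round(proj("side",X),1),"sidecrop",np.round((proj("side",X)-[240,140])*4.6))
for n,X in("hole",P((669,233),.058)),("griptop",P((159,104),.118)),("collar",P((176,112),.078)): print(n,"sidecrop",np.round((proj("side",X)-[240,140])*4.6))
E
python3 m.py
```

```text
block [ 0.5528 -0.0734  0.05  ] [ 0.5537 -0.0727  0.05  ] plate [ 0.5534 -0.07    0.058 ] hole [ 0.5527 -0.0696  0.058 ]
block size 0.1287860101550859 0.10767280378283285 yaw 7.662145689992797
collar [0.6277 0.2178 0.078 ] griptop [0.6271 0.2176 0.118 ]
bracket hole [0.4818 0.2819 0.008 ] far corners [0.5093 0.3307 0.008 ] [0.5361 0.2671 0.008 ] 0.069005659566193
yaw(+x) from edge 22.90815317088874 from hole -157.40262063888738
flange outer top? [0.4217 0.2931 0.05  ] [0.4504 0.2202 0.05  ] 0.07827027543088154 dist 0.05219901665322742
(-0.045, 0.035, 0.008) topcrop [124. 272.] side [289.4 171.8] sidecrop [227. 146.]
(-0.045, -0.035, 0.008) topcrop [ 21. 317.] side [279.5 161.5] sidecrop [182.  99.]
(0.047, 0.035, 0.05) topcrop [164. 413.] side [263.3 170.4] sidecrop [107. 140.]
(0.047, -0.035, 0.05) topcrop [ 55. 461.] side [253.8 159.8] sidecrop [64. 91.]
(0.055, 0.035, 0.05) topcrop [169. 425.] side [261.1 171.3] sidecrop [ 97. 144.]
(0.055, -0.035, 0.05) topcrop [ 60. 473.] side [251.6 160.6] sidecrop [53. 95.]
(0, 0, 0.008) topcrop [100. 361.] side [272.4 170.9] sidecrop [149. 142.]
hole sidecrop [310. 407.]
griptop sidecrop [359.  44.]
collar sidecrop [360.  92.]
```

```bash
sleep 1
```

```text
(no output)
```

View pics/crop2.png

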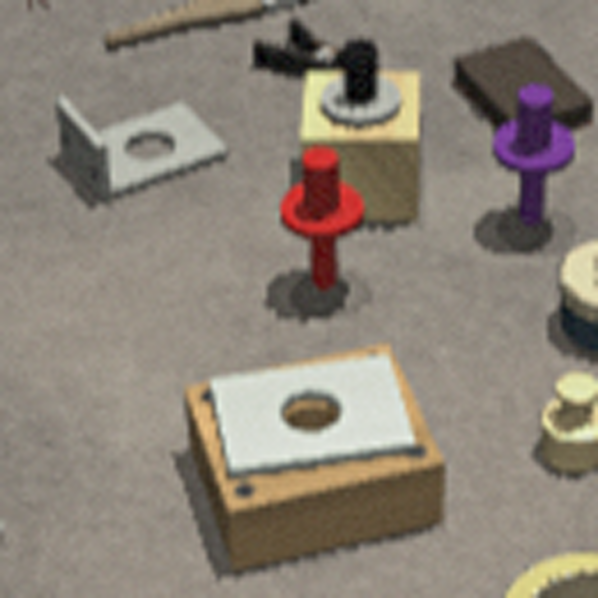

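The side crop agrees with the top-view projections: bracket hole at (150,143), grip top at (360,45), plate hole at (311,409), all within 1 px. Flange grip target: (0.435, 0.262), tool yaw 0.398.

```bash
cat > go.py <<'E'
# usage: go.py x y z yaw -> remaining shift in tool axes and turn
import sys; from h import *
x,y,z,w=map(float,sys.argv[1:5]); o=ctrl.get_obs()
r=R.from_euler("xyz",o["eef_rot"]); d=r.inv().apply(np.array([x,y,z])-o["ee_pos"])
t=-(w-o["eef_rot"][2]); t=(t+np.pi)%(2*np.pi)-np.pi
print("t",round(o["time_s"],2),"tool shift",np.round(d,4),"turn",round(t,4),"pos",np.round(o["ee_pos"],4),"rot",np.round(o["eef_rot"],4),"F",np.round(o["force"],1),"w",round(o["grip_width"],4))
E
python3 -m handwheel '[[[0,0,0,0.14],[0,0,0,0.14],[0,0,0,0.14],[0,0,0,0.14],[0,0,0,0.14],[0,0,0,0.14]]]' 0.06 30; python3 go.py 0.435 0.262 0.12 0.398
```

```text
time_s: 0.7
ee_pos: [0.1803, 0.5184, 0.2218]
eef_rot: [3.138, 0.004, 0.366]
force: [0.8, -0.5, -0.1]
grip_width: 0.0598
t 0.7 tool shift [0.1464 0.3302 0.1026] turn -0.0318 pos [0.1803 0.5184 0.2218] rot [3.1376 0.0038 0.3662] F [ 0.8 -0.5 -0.1] w 0.0598
```

```bash
python3 -m handwheel '[[[0.018,0.041,0.01,-0.004],[0.018,0.041,0.01,-0.004],[0.018,0.041,0.01,-0.004],[0.018,0.041,0.013,-0.004],[0.018,0.041,0.013,-0.004],[0.018,0.041,0.013,-0.004],[0.018,0.041,0.013,-0.004],[0.018,0.041,0.013,-0.004],[0,0,0,0]]]'; python3 go.py 0.435 0.262 0.12 0.398
```

```text
time_s: 1.6
ee_pos: [0.4409, 0.2551, 0.1219]
eef_rot: [3.138, 0.006, 0.394]
force: [1.0, 0.8, 0.3]
grip_width: 0.06
t 1.6 tool shift [-0.0028 -0.0086  0.0018] turn -0.0036 pos [0.4409 0.2551 0.1219] rot [3.1381 0.0064 0.3944] F [1.  0.8 0.3] w 0.06
```

```bash
python3 -m handwheel '[[[-0.003,-0.009,0,-0.004],[0,0,0.028,0],[0,0,0.028,0],[0,0,0.02,0],[0,0,0,0]]]'; python3 go.py 0.435 0.262 0.036 0.398
```

```text
time_s: 2.1
ee_pos: [0.431, 0.2663, 0.0447]
eef_rot: [3.139, 0.005, 0.401]
force: [-0.2, 0.2, -0.1]
grip_width: 0.06
t 2.1 tool shift [0.0021 0.0055 0.0087] turn 0.003 pos [0.431  0.2663 0.0447] rot [3.1389 0.0049 0.401 ] F [-0.2  0.2 -0.1] w 0.06
```

```bash
python3 -m handwheel '[[[0.002,0.005,0.004,0],[0,0,0.004,0],[0,0,0,0]]]'; python3 go.py 0.435 0.262 0.036 0.398;python3 -m handwheel '[[[0,0,0,0],[0,0,0,0],[0,0,0,0],[0,0,0,0],[0,0,0,0],[0,0,0,0],[0,0,0,0],[0,0,0,0]]]' 0 45;  python3 go.py 0.435 0.262 0.036 0.398; python3 -c "
from h import *
cv2.imwrite('pics/grasp.png',cv2.resize(imaging.camera('side')[120:220,200:330,::-1],None,fx=5,fy=5))"
```

```text
time_s: 2.4
ee_pos: [0.4345, 0.2645, 0.0387]
eef_rot: [3.139, 0.002, 0.404]
force: [0.8, 0.4, 0.2]
grip_width: 0.0601
t 2.4 tool shift [-0.0006  0.0025  0.0027] turn 0.006 pos [0.4345 0.2645 0.0387] rot [3.1392e+00 2.2000e-03 4.0400e-01] F [0.8 0.4 0.2] w 0.0601
time_s: 3.2
ee_pos: [0.4353, 0.2649, 0.0407]
eef_rot: [3.139, -0.001, 0.404]
force: [-0.4, 0.2, 0.0]
grip_width: 0.0075
t 3.2 tool shift [-0.0015  0.0026  0.0047] turn 0.0055 pos [0.4353 0.2649 0.0407] rot [ 3.1395e+00 -6.0000e-04  4.0350e-01] F [-0.4  0.2  0. ] w 0.0075
```

View pics/grasp.png

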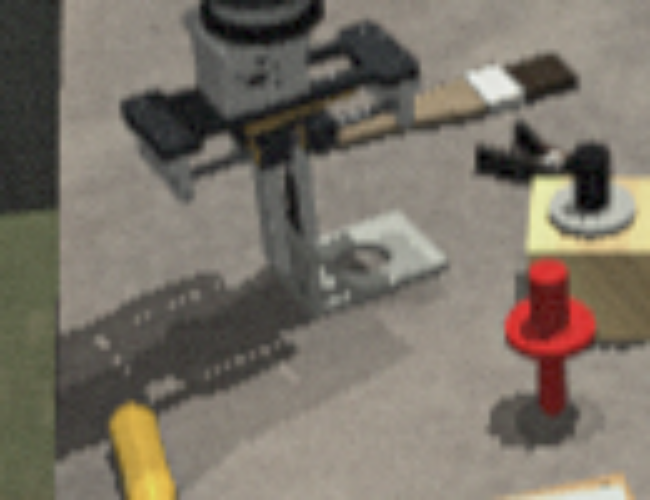

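The bracket's flange is gripped (opening 7.5 mm). Lifting next.

```bash
python3 -m handwheel '[[[0,0,-0.02,0],[0,0,-0.035,0],[0,0,-0.035,0],[0,0,-0.035,0],[0,0,-0.03,0],[0,0,0,0]]]'; python3 go.py 0.505 -0.0895 0.19 0.4035
```

```text
time_s: 3.85
ee_pos: [0.4334, 0.2643, 0.1985]
eef_rot: [3.139, 0.007, 0.403]
force: [0.3, -0.0, -3.4]
grip_width: 0.0077
t 3.85 tool shift [-0.073   0.3535  0.01  ] turn -0.0001 pos [0.4334 0.2643 0.1985] rot [3.1389 0.0072 0.4034] F [ 0.3 -0.  -3.4] w 0.0077
```

```bash
python3 -m handwheel '[[[-0.004,0.02,0,0],[-0.007,0.035,0,0],[-0.008,0.04,0,0],[-0.008,0.04,0,0],[-0.008,0.04,0,0],[-0.008,0.04,0,0],[-0.008,0.04,0,0],[-0.008,0.04,0,0],[-0.008,0.035,0,0],[-0.004,0.02,0,0]]]'; python3 -m handwheel '[[[0,0,0,0],[0,0,0,0]]]'; python3 go.py 0.505 -0.0895 0.14 0.4035
```

```text
time_s: 4.85
ee_pos: [0.5023, -0.097, 0.1846]
eef_rot: [-3.137, 0.024, 0.409]
force: [0.4, 1.2, -2.9]
grip_width: 0.0078
time_s: 5.05
ee_pos: [0.5012, -0.0989, 0.1813]
eef_rot: [-3.134, 0.028, 0.405]
force: [1.1, 0.4, -2.6]
grip_width: 0.0073
t 5.05 tool shift [ 0.0083 -0.0069  0.0411] turn 0.002 pos [ 0.5012 -0.0989  0.1813] rot [-3.1343  0.0279  0.4055] F [ 1.1  0.4 -2.6] w 0.0073
```

```bash
python3 -m handwheel '[[[0.008,-0.007,0,0],[0,0,0.02,0],[0,0,0.018,0],[0,0,0.015,0],[0,0,0,0]]]'; python3 go.py 0.505 -0.0895 0.099 0.4035
python3 - <<'E'
from h import *
a=cv2.resize(imaging.camera('side')[165:275,265:365,::-1],(400,440),interpolation=cv2.INTER_CUBIC)
b=cv2.resize(imaging.camera('top')[165:275,295:395,::-1],(400,440),interpolation=cv2.INTER_CUBIC)
cv2.imwrite('pics/over.png',np.hstack([a,b]))
E
```

```text
time_s: 5.55
ee_pos: [0.5045, -0.0816, 0.125]
eef_rot: [-3.133, 0.028, 0.411]
force: [-0.4, 0.1, -2.5]
grip_width: 0.0079
t 5.55 tool shift [-0.0019  0.0077  0.026 ] turn 0.0077 pos [ 0.5045 -0.0816  0.125 ] rot [-3.1327  0.0285  0.4112] F [-0.4  0.1 -2.5] w 0.0079
```

View pics/over.png

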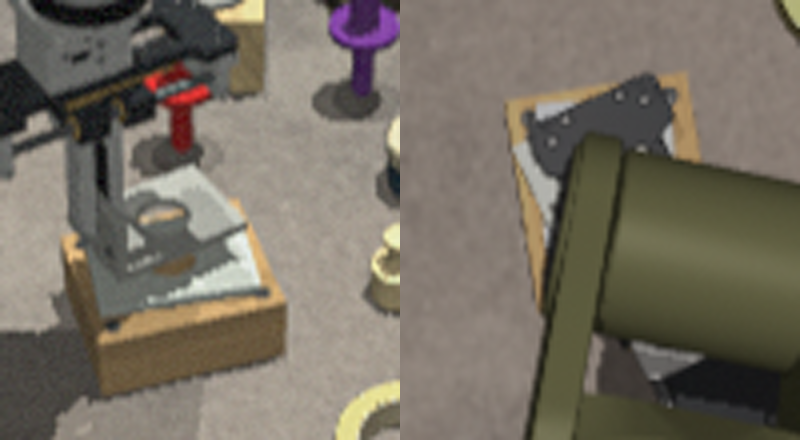

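The left (side) half shows the bracket held above the plate, its hole at crop (163,218) and plate hole partly visible below at (180,265). Both holes will be checked by ray, while moving to the final offset.

```bash
python3 - <<'E'
from h import *
o=ctrl.get_obs(); h=onz("side",(265+163.5/4-.4,165+218.5/4-.4),.0905); print("hole",h, "tool frame",R.from_euler("xyz",o["eef_rot"]).inv().apply(h-o["ee_pos"]))
E
python3 -m handwheel '[[[-0.002,0.007,0.008,0.007],[0,0,0.006,0],[0,0,0,0]]]'; python3 go.py 0.505 -0.0895 0.099 0.4035
```

```text
hole [ 0.54892538 -0.06689791  0.0905    ] tool frame [0.04691585 0.00359012 0.03531033]
time_s: 5.95
ee_pos: [0.5072, -0.0894, 0.1139]
eef_rot: [-3.137, 0.023, 0.404]
force: [0.0, 0.4, -2.9]
grip_width: 0.0078
t 5.95 tool shift [-0.0017 -0.0007  0.0149] turn 0.0007 pos [ 0.5072 -0.0894  0.1139] rot [-3.1368  0.0234  0.4042] F [ 0.   0.4 -2.9] w 0.0078
```

```bash
python3 -m handwheel '[[[-0.001,0,0.006,0],[0,0,0.004,0],[0,0,0.003,0],[0,0,0.001,0]]]'; python3 go.py 0.505 -0.0895 0.099 0.4035
```

```text
time_s: 6.35
ee_pos: [0.5062, -0.0903, 0.0998]
eef_rot: [-3.138, 0.022, 0.404]
force: [-5.6, -0.2, 9.5]
grip_width: 0.0073
t 6.35 tool shift [-0.0007 -0.0012  0.0008] turn 0.0001 pos [ 0.5062 -0.0903  0.0998] rot [-3.1378  0.0222  0.4036] F [-5.6 -0.2  9.5] w 0.0073
```

Contact felt (+9.5 N). Releasing and rising.

```bash
python3 -m handwheel '[[[0,0,0,0],[0,0,0,0],[0,0,0,0],[0,0,0,0],[0,0,0,0]]]' 0.04 45; python3 -m handwheel '[[[0,0,-0.02,0],[0,0,-0.03,0],[0,0,-0.04,0],[0,0,-0.04,0],[0,0,0,0]]]'; python3 go.py 0.627 0.2176 0.22 0.4035
```

```text
time_s: 6.85
ee_pos: [0.5069, -0.0904, 0.1005]
eef_rot: [-3.139, 0.02, 0.403]
force: [0.0, 0.5, 0.9]
grip_width: 0.0398
time_s: 7.35
ee_pos: [0.509, -0.0894, 0.2345]
eef_rot: [-3.137, 0.022, 0.404]
force: [-0.3, -0.9, -0.4]
grip_width: 0.0402
t 7.35 tool shift [ 0.2294 -0.236   0.0103] turn 0.0001 pos [ 0.509  -0.0894  0.2345] rot [-3.1372  0.0225  0.4036] F [-0.3 -0.9 -0.4] w 0.0402
```

```bash
python3 -m handwheel '[[[0,0,0,0.14],[0,0,0,0.14],[0,0,0,0.14],[0,0,0,0.14],[0,0,0,0.14],[0,0,0,0.14],[0,0,0,0.14],[0,0,0,0.14],[0,0,0,0.14],[0,0,0,0.14]]]' 0.06 40; python3 go.py 0.627 0.2176 0.22 -1.167;  python3 - <<'E'
from h import *
b=imaging.camera('top'); cv2.imwrite('pics/t2.png',b[:,:,::-1])
E
```

```text
time_s: 8.35
ee_pos: [0.5077, -0.089, 0.2287]
eef_rot: [3.117, 0.01, -1.05]
force: [-0.5, 0.3, 0.3]
grip_width: 0.0601
t 8.35 tool shift [-0.2065 -0.2562  0.0044] turn 0.1167 pos [ 0.5077 -0.089   0.2287] rot [ 3.1165  0.0102 -1.0503] F [-0.5  0.3  0.3] w 0.0601
```

```bash
python3 -m handwheel '[[[0,0,0,0.116],[-0.018,-0.027,0,0],[-0.022,-0.035,0,0],[-0.022,-0.035,0,0],[-0.022,-0.035,0,0],[-0.022,-0.035,0,0],[-0.022,-0.035,0,0],[-0.022,-0.035,0,0],[-0.02,-0.03,0,0],[0,0,0,0]]]'; python3 go.py 0.627 0.2176 0.17 -1.167;  python3 - <<'E'
from h import *
b=imaging.camera('top')
a=imaging.camera('side')
f=lambda i:cv2.resize(i[:,:,::-1],(400,440),interpolation=cv2.INTER_CUBIC)
cv2.imwrite('pics/placed.png',np.hstack([f(a[165:275,265:365]),f(b[165:275,295:395])]))
E
```

```text
time_s: 9.4
ee_pos: [0.6912, 0.1821, 0.2139]
eef_rot: [3.109, 0.01, -1.153]
force: [-0.5, 0.1, -1.0]
grip_width: 0.06
t 9.4 tool shift [-0.0581  0.0428  0.0459] turn 0.0145 pos [0.6912 0.1821 0.2139] rot [ 3.1086  0.0098 -1.1525] F [-0.5  0.1 -1. ] w 0.06
```

View pics/placed.png

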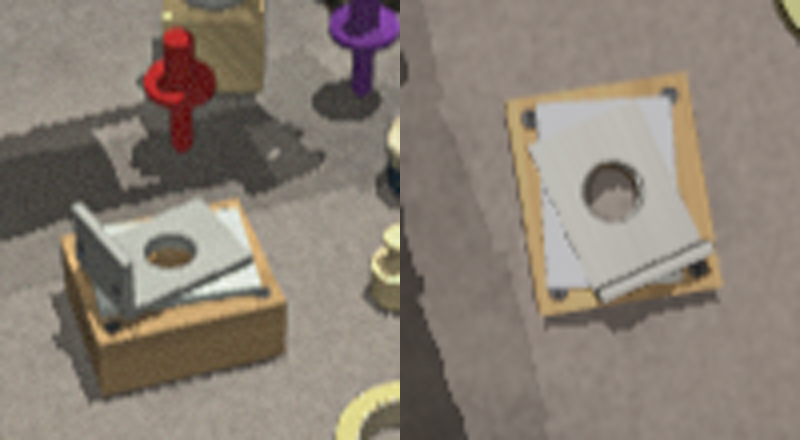

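The bracket lies flat, its hole at top crop (611,192), with the bore visible through it. I overshot near the pin and am correcting.

```bash
python3 -c "
from h import *
print(onz('top',(295+211.5/4-.4,165+192.5/4-.4),.066), onz('side',(265+171/4-.4,165+251/4-.4),.066))"
python3 -m handwheel '[[[-0.029,0.021,0.01,0.014],[-0.026,0.02,0.01,0],[0,0,0.01,0],[0,0,0,0]]]'; python3 go.py 0.627 0.2176 0.104 -1.167
```

```text
[ 0.5526815  -0.07036232  0.066     ] [ 0.55234928 -0.07330286  0.066     ]
time_s: 9.9
ee_pos: [0.6273, 0.2087, 0.1858]
eef_rot: [3.109, 0.008, -1.17]
force: [1.3, -0.3, 0.3]
grip_width: 0.0597
t 9.9 tool shift [-0.0076 -0.0058  0.0817] turn -0.0026 pos [0.6273 0.2087 0.1858] rot [ 3.1092  0.0081 -1.1696] F [ 1.3 -0.3  0.3] w 0.0597
```

```bash
python3 -m handwheel '[[[-0.007,-0.006,0.01,0],[0,0,0.02,0],[0,0,0.01,0],[0,0,0,0]]]'; python3 go.py 0.627 0.2176 0.104 -1.167
```

```text
time_s: 10.3
ee_pos: [0.6316, 0.2155, 0.1449]
eef_rot: [3.112, 0.008, -1.172]
force: [-1.2, -0.7, 0.5]
grip_width: 0.0599
t 10.3 tool shift [-0.0035  0.0022  0.041 ] turn -0.0048 pos [0.6316 0.2155 0.1449] rot [ 3.1121  0.0075 -1.1718] F [-1.2 -0.7  0.5] w 0.0599
```

```bash
python3 -m handwheel '[[[-0.003,0.002,0.01,0],[0,0,0.015,0],[0,0,0.01,0],[0,0,0,0]]]'; python3 go.py 0.627 0.2176 0.104 -1.167
```

```text
time_s: 10.7
ee_pos: [0.6281, 0.2172, 0.1076]
eef_rot: [3.113, 0.007, -1.172]
force: [-0.2, 0.0, -0.0]
grip_width: 0.0599
t 10.7 tool shift [-0.0008  0.0007  0.0036] turn -0.0053 pos [0.6281 0.2172 0.1076] rot [ 3.1128  0.0075 -1.1723] F [-0.2  0.  -0. ] w 0.0599
```

```bash
python3 -m handwheel '[[[-0.001,0,0.002,0],[0,0,0,0],[0,0,0,0],[0,0,0,0],[0,0,0,0],[0,0,0,0]]]' 0 40; python3 -m handwheel '[[[0,0,-0.01,0],[0,0,-0.03,0],[0,0,-0.03,0],[0,0,-0.03,0],[0,0,-0.03,0],[0,0,0,0]]]'; python3 go.py 0.5525 -0.072 0.235 -1.167
```

```text
time_s: 11.3
ee_pos: [0.6282, 0.2184, 0.1068]
eef_rot: [3.115, 0.007, -1.172]
force: [-0.6, 0.7, -1.3]
grip_width: 0.0232
time_s: 11.9
ee_pos: [0.6313, 0.2186, 0.2441]
eef_rot: [3.114, 0.007, -1.172]
force: [-0.2, 0.4, -1.1]
grip_width: 0.0235
t 11.9 tool shift [0.2373 0.1851 0.0125] turn -0.0053 pos [0.6313 0.2186 0.2441] rot [ 3.1138  0.0073 -1.1723] F [-0.2  0.4 -1.1] w 0.0235
```

```bash
python3 -m handwheel '[[[0.014,0.011,-0.005,0],[0.026,0.02,-0.002,0],[0.031,0.024,-0.002,0],[0.031,0.024,-0.002,0],[0.031,0.024,-0.002,0],[0.031,0.024,-0.002,0],[0.031,0.024,-0.002,0],[0.024,0.019,0,0],[0.012,0.009,0,0],[0,0,0,0]]]'; python3 go.py 0.5525 -0.072 0.18 -1.167
```

```text
time_s: 12.9
ee_pos: [0.5501, -0.0735, 0.258]
eef_rot: [3.106, 0.011, -1.171]
force: [-0.2, 0.3, -2.4]
grip_width: 0.0235
t 12.9 tool shift [ 0.0003 -0.0056  0.0779] turn -0.0035 pos [ 0.5501 -0.0735  0.258 ] rot [ 3.106   0.0105 -1.1705] F [-0.2  0.3 -2.4] w 0.0235
```

```bash
python3 -m handwheel '[[[0,-0.003,0.02,0],[0,-0.003,0.03,0],[0,0,0.018,0],[0,0,0,0]]]'; python3 go.py 0.5525 -0.072 0.103 -1.167;  python3 - <<'E'
from h import *
a=imaging.camera('side')
cv2.imwrite('pics/pin.png',cv2.resize(a[140:260,255:375,::-1],None,fx=5,fy=5,interpolation=cv2.INTER_CUBIC))
o=ctrl.get_obs();p=o["ee_pos"]
for dz in(-.0368,-.0968): print(dz,(proj("side",p+[0,0,dz])-[255,140]+.5)*5)
print("hole",(proj("side",[.5525,-.072,.066])-[255,140]+.5)*5)
E
```

```text
time_s: 13.3
ee_pos: [0.5531, -0.0691, 0.1863]
eef_rot: [3.106, 0.011, -1.17]
force: [0.4, 0.1, -1.9]
grip_width: 0.0235
t 13.3 tool shift [ 0.0034 -0.0014  0.0833] turn -0.0034 pos [ 0.5531 -0.0691  0.1863] rot [ 3.1055  0.0115 -1.1704] F [ 0.4  0.1 -1.9] w 0.0235
-0.0368 [260.14660989 314.38331834]
-0.0968 [263.84961496 399.85168577]
hole [264.19989158 437.60522745]
```

View pics/pin.png

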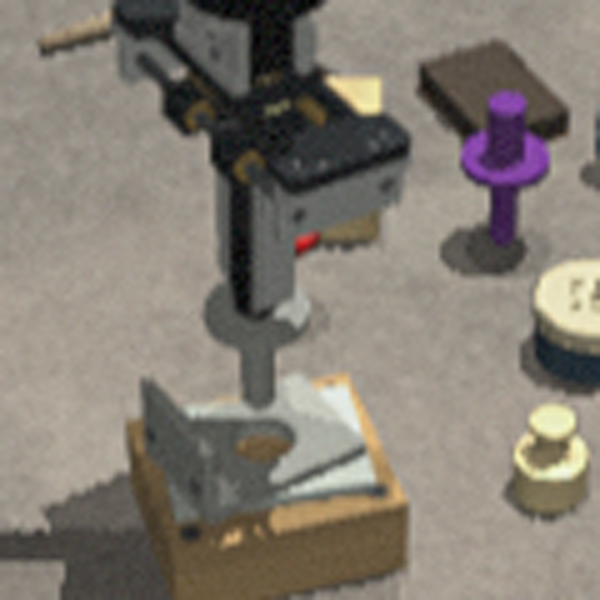

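Pin held upright; its foot is at (259,402), about one image pixel left of the hole's vertical line. I'll nudge +2 mm in x and lower.

```bash
python3 -m handwheel '[[[0.003,0,0.008,0],[0.001,0,0.01,0],[0,0,0.008,0],[0,0,0,0]]]'; python3 go.py 0.5540 -0.072 0.103 -1.167
```

```text
time_s: 13.75
ee_pos: [0.5553, -0.0725, 0.1619]
eef_rot: [3.11, 0.009, -1.169]
force: [0.2, -0.2, -1.8]
grip_width: 0.0239
t 13.75 tool shift [-0.0004 -0.0008  0.0589] turn -0.0022 pos [ 0.5553 -0.0725  0.1619] rot [ 3.1098  0.0089 -1.1692] F [ 0.2 -0.2 -1.8] w 0.0239
```

```bash
python3 -m handwheel '[[[0,-0.001,0.006,0],[0,0,0.007,0],[0,0,0.006,0],[0,0,0,0]]]'; python3 go.py 0.5540 -0.072 0.103 -1.167
```

```text
time_s: 14.15
ee_pos: [0.5558, -0.0722, 0.1416]
eef_rot: [3.11, 0.009, -1.169]
force: [0.1, -0.1, -1.8]
grip_width: 0.0235
t 14.15 tool shift [-0.0006  0.0004  0.0387] turn -0.0024 pos [ 0.5558 -0.0722  0.1416] rot [ 3.1103  0.0085 -1.1694] F [ 0.1 -0.1 -1.8] w 0.0235
```

```bash
python3 -m handwheel '[[[-0.001,-0.001,0.008,0],[-0.001,0,0.01,0],[0,0,0.008,0],[0,0,0.004,0],[0,0,0,0]]]'; python3 go.py 0.5540 -0.072 0.103 -1.167
```

```text
time_s: 14.65
ee_pos: [0.5548, -0.0698, 0.1087]
eef_rot: [3.11, 0.009, -1.169]
force: [-0.3, -0.3, -1.0]
grip_width: 0.0235
t 14.65 tool shift [0.0017 0.0014 0.0057] turn -0.0024 pos [ 0.5548 -0.0698  0.1087] rot [ 3.11    0.0087 -1.1694] F [-0.3 -0.3 -1. ] w 0.0235
```

```bash
python3 -m handwheel '[[[0.001,0.001,0.002,0],[0,0,0.002,0],[0,0,0.001,0]]]'; python3 go.py 0.5540 -0.072 0.103 -1.167
```

```text
time_s: 14.95
ee_pos: [0.5544, -0.0714, 0.1038]
eef_rot: [3.111, 0.008, -1.169]
force: [1.5, -0.6, -2.2]
grip_width: 0.0233
t 14.95 tool shift [0.0004 0.0005 0.0008] turn -0.0024 pos [ 0.5544 -0.0714  0.1038] rot [ 3.1107  0.0082 -1.1694] F [ 1.5 -0.6 -2.2] w 0.0233
```

```bash
python3 -m handwheel '[[[0,0,0.001,0],[0,0,0.001,0]]]'; python3 -m handwheel '[[[0,0,0,0],[0,0,0,0],[0,0,0,0],[0,0,0,0]]]' 0.05; python3 -m handwheel '[[[0,0,-0.02,0],[0,0,-0.03,0],[0,0,-0.04,0],[0,0,-0.04,0],[0,-0.04,-0.02,0],[0,-0.04,0,0],[0,-0.04,0,0],[0,0,0,0]]]'; python3 go.py 0.55 -0.072 0.1 -1.167;  python3 - <<'E'
from h import *
a=imaging.camera('side');b=imaging.camera('top')
f=lambda i:cv2.resize(i[:,:,::-1],(400,440),interpolation=cv2.INTER_CUBIC)
cv2.imwrite('pics/end.png',np.hstack([f(a[165:275,265:365]),f(b[165:275,295:395])]))
for X in ([.553,-.073,.074],[.553,-.073,.114]): print((proj("side",X)-[265,165]+.5)*4,(proj("top",X)-[295,165]+.5)*4+[400,0])
E
```

```text
time_s: 15.15
ee_pos: [0.5544, -0.0714, 0.1026]
eef_rot: [3.111, 0.008, -1.169]
force: [-7.4, 1.4, 14.2]
grip_width: 0.0232
time_s: 15.55
ee_pos: [0.555, -0.0715, 0.1035]
eef_rot: [3.113, 0.007, -1.169]
force: [-0.0, -0.7, -0.6]
grip_width: 0.0492
time_s: 16.35
ee_pos: [0.6727, -0.0226, 0.2558]
eef_rot: [3.113, 0.007, -1.171]
force: [-0.5, -0.1, 0.6]
grip_width: 0.0501
t 16.35 tool shift [-0.0011  0.1278  0.1595] turn -0.0043 pos [ 0.6727 -0.0226  0.2558] rot [ 3.1133  0.0072 -1.1713] F [-0.5 -0.1  0.6] w 0.0501
[171.91285019 242.3114963 ] [617.4888894  191.63034544]
[169.98586322 197.89845967] [623.31166338 188.22234989]
```

View pics/end.png

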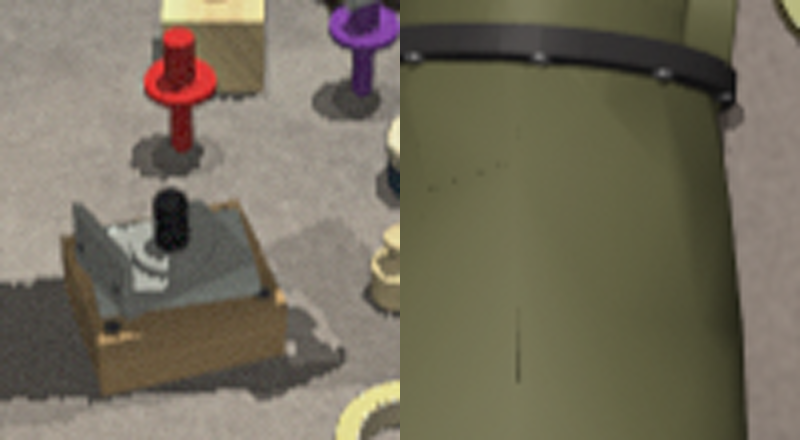

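The side view shows the pin seated (grip top at (171,198); prediction (170,198)). The arm hides the top view, so I'll move it aside and check once more.

```bash
python3 -m handwheel '[[[-0.03,0.01,0,0],[-0.04,0.02,0,0],[-0.04,0.02,0,0],[-0.04,0.02,0,0],[-0.04,0.02,0,0],[-0.04,0.02,0,0],[-0.04,0.02,0,0],[0,0,0,0],[0,0,0,0]]]'
python3 - <<'E'
from h import *
a=imaging.camera('side');b=imaging.camera('top')
f=lambda i:cv2.resize(i[:,:,::-1],(400,440),interpolation=cv2.INTER_CUBIC)
cv2.imwrite('pics/end2.png',np.hstack([f(a[165:275,265:365]),f(b[165:275,295:395])]))
E
```

```text
time_s: 17.35
ee_pos: [0.4295, 0.1739, 0.2634]
eef_rot: [3.118, 0.006, -1.18]
force: [0.3, 0.4, 0.4]
grip_width: 0.0498
```

View pics/end2.png

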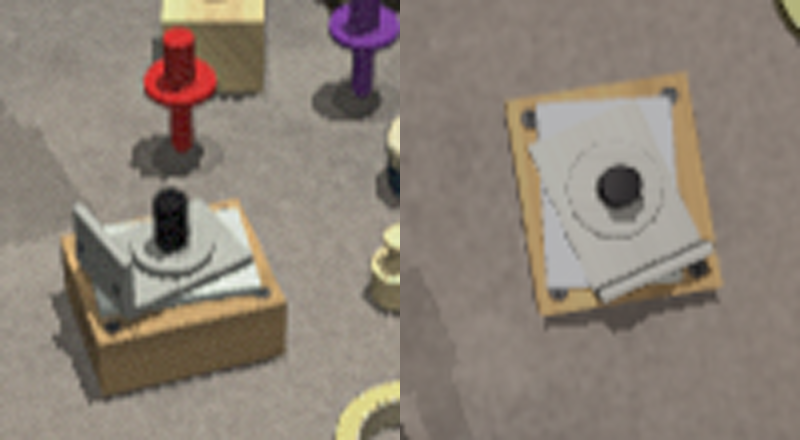

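The collar is centred at top crop (614,188), about 1 px from the predicted axis (617,192). It lies flat on the bracket with the pin upright. Handing in.

```bash
python3 -c "
from station import ctrl
print(ctrl.hand_in())"
```

```text
the job is handed in; nothing more can be done
None
```

I laid the large-holed bracket flat on the packing plate with its flange up. I then took the black-gripped pin from its stand and passed it through bracket, plate and block until its collar rested on the bracket. Everything was released and the job was handed in shortly after 17.4 s of the 64 s.

- **Bracket:** before the pin went in, the two cameras put its hole at (0.5527, -0.0704) and (0.5523, -0.0733). The block's axis measured about (0.553, -0.073), so they agree within about 3 mm.
- **Pin:** in the last pictures it stands upright, with its collar flat on the bracket. It sits within about 1 px (2 mm or so) of the expected position in both views.
- **Arm:** at the last reading it was clear of the work and the force was close to zero. The highest force I read was about 16 N, when the collar touched down.
- **Small disagreements:** the tool was tilted by about 0.03 rad, and it once overshot by about 70 mm in free air on the way to the pin. Neither caused contact.

No check failed; the hand-in gives no verdict.

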